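# Hang the red colour tile on the viewing rail

### The job

Take the carrier with the red tile and hook it over the viewing rail at the green band. Then, keeping it hooked on the rail, slide it along until it hangs centred on the yellow band, and let go. Leave the blue carrier standing where it is.

Things in the scene. Friction and masses are not known exactly. Their poses are not given: they have to be found in the camera images.
- red_carrier: Tile carrier, 0.32 kg, 201 mm tall: foot 46 (x) x 90 (y) mm; plate with red tile up to 82 mm; red grip post 22 x 22 mm from 147 to 201 mm. Origin: hook's seat (rail's centre when hung), 139 mm above underside. Hook strip 30 mm wide: stem 23 mm off at -x, roof over the seat, lip 23 mm off at +x. Rail goes in from +x under the lip, 17 to 57 mm below origin; then lower. At the start +x faces away from robot.
- blue_carrier: The other carrier, same shape, size and axes as the red one, but with a blue tile and a blue grip post. Stands on the table beside it, to the left or right; a bystander to be left standing where it is. Origin 139 mm above the table.
- green_band: Green painted band, 50 mm long, on the viewing rail, with a green strip on the base plate below. Rail: fixed level steel bar, 12 mm thick, centre line 190 mm above the table, 440 mm clear between two end posts 14 mm higher; base plate 120 mm wide. Origin: rail's centre line, middle of the band; y along the rail, x away from the robot, z up. On the rail's left or right half. Paint only, no stop.
- yellow_band: Yellow painted band, 50 mm long, on the other half of the same rail, 180 to 260 mm from the green one, with a matching yellow strip on the base plate. Origin and axes as for the green band. The hook strip is 30 mm wide, so when it is centred about 10 mm of yellow shows on each side.
Mind the look-alikes: they are no part of the job. Leave any pink look-alike of the red_carrier alone.

How it is judged:
By the outcome, as a careful person would: the job done as asked, in the order asked, and still so for the second after the job is handed in, with the robot touching nothing.
It also fails if it takes over 45 s, if anything falls off the work surface, if the arm or the gripper's body presses on something with over 40 N, if the wrist force passes 120 N, or if a joint passes its speed limit or range.

### The arm

A 7-joint arm with a two-finger parallel gripper is mounted at the origin on the work surface. World frame = base frame: x ahead of the robot, y to its left, z up, the work surface at z = 0. Lengths are in m, angles in rad, forces in N, time in s.
With the tool pointing down it reaches from about 0.425 to 0.95 m from the base axis. Payload 4.7 kg.
Tool frame: the origin (TCP) lies between the finger pads; the fingertips stand 17 mm ahead of it and the grasp point (between the pads) lies 2 mm behind it (nose_length is the distance from the TCP to the fingertips, in m); z points along the fingers, y is the direction in which the jaws open and shut (so a half turn about z gives the same grasp; the last joint's range is limited). The gripper opens to 85 mm and grips with 20 to 120 N. Pads are 22 mm wide; open, the fingers measure 114 mm over their backs; the gripper's body (76 mm by 85 mm) begins 54 mm behind the grasp point. The pads swing forward as they close: fully open they stand 13 mm farther back than shut.
Start: joints at [1.174, 0.469, -0.049, 1.532, 0.024, 1.141, -0.082], TCP at [0.243, -0.63, 0.248] pointing down, gripper open.
Joint ranges: [-2.59, 2.59], [-0.33, 1.99], [-1.39, 1.29], [0.1, 2.45], [-1.04, 4.18], [0.21, 1.99], [-2.66, 2.66]. Speed limits (rad/s): [2.57, 2.57, 3.14, 3.14, 3.14, 3.14, 3.14].

### API

Orientations are given as [roll, pitch, yaw] about the fixed x, y, z axes, in that order (R = Rz(yaw) Ry(pitch) Rx(roll)).
In Python, from bench import get_obs, read_camera, calibration, close_job, nose_length gives the robot as it stands. The module is installed in compiled form; this text tells all that it offers.
- The arm moves only by the tool drive_tool, never from a script. Its argument "series" is a list that holds one entry, the list of rows, each a list of 7 numbers: the opening, from 0 (shut) to 1 (fully open), then the shift along the tool's x, y, z in m, then the turn, a rotation vector about the tool's x, y, z in rad. A call has 1 to 5 rows; each row is the pose to reach, as a shift and turn from the pose commanded when the call began, along the tool's axes at that moment; what a row does not reach only later rows make up. A row lasts 1/8 s, in which the tool goes at most 62.5 mm and 10.7 degrees, less where a joint would pass 70% of its speed; a pose out of reach is approached as far as the arm can. A call with a gripper value outside its range is refused whole. The fingers move at their own pace and stop on an object; the grip force is fixed at half the most. Time passes only in rows, so rows that repeat a pose let the fingers close. It gives the time, the measured TCP pose, the force and the opening at its end, in the units of the state.
- get_obs(): the state, without advancing time (a new reading comes with each control period).
- read_camera(name): name is "side" or "top" or "wrist"; returns (picture, depth): 384x512x3 uint8, red, green, blue; 384x512 float32, m along the optical axis (not along the pixel's ray), 0 where there is no reading.
- calibration(name): a dict with "K" (3x3 intrinsics, pixels), "R" (3x3) and "t" (3): a world point X has camera coordinates R X + t. Camera axes: x right, y down, z forward; pixel columns grow to the right and rows downward; lengths in m; the calibration is good to about 2 mm. A picture is of the moment at which its call begins: read the wrist's pose just before it. calibration takes no time and is no camera call; for the wrist camera it gives the pose at the moment of the call.
- close_job(): hands the job in, once; it reports no verdict.
The state is a dict: "time": time; "qpos": joint angles; "dq": joint speeds; "joint_efforts": joint torques, N m; "tcp_pos": TCP position; "tcp_rot": TCP orientation; "force": force on the tool from outside, world axes, zero at the start; "moment": the same for the moment, N m; "grip_width": finger opening in m.
Only numpy, scipy, OpenCV 4.12 (cv2) and the standard library are available. Lean on these libraries where they do the work, as an engineer would, in place of code of your own. Each camera call takes 0.05 s, during which the arm holds its last target.

## Working session

There is one attempt and no reset: what is moved stays moved. The work goes in short steps, Python scripts to look and compute and a tool call to move; the robot and the scene stay as the last step left them, time stands still between calls to the robot, and variables do not carry over. Pictures are saved under pics/ and viewed, and the job is handed in when it is done.

Besides the shell and the picture viewer there is one more tool, called after "Request:" as name(argument=value, ...), one argument or row to a line, values as JSON. drive_tool: Moves the arm, as the interface text tells. Its arguments: {"type":"object","properties":{"series":{"type":"array","items":{"type":"array","items":{"type":"array","items":{"type":"number"}}}}},"required":["series"]}

```bash
mkdir -p pics; ls; cat > h.py <<'E'
import numpy as np, cv2
from bench import *
def snap(n,f):
    c=calibration(n); p,d=read_camera(n); cv2.imwrite('pics/'+f,cv2.cvtColor(p,cv2.COLOR_RGB2BGR)); np.savez('pics/'+f[:-4],p=p,d=d,K=c['K'],R=c['R'],t=c['t']); return p,d,c
def pts(d,c):
    v,u=np.mgrid[:d.shape[0],:d.shape[1]]; K=np.array(c['K']);R=np.array(c['R']);t=np.array(c['t'])
    P=np.stack([(u-K[0,2])/K[0,0]*d,(v-K[1,2])/K[1,1]*d,d],-1)
    return (P-t)@R
def ray(u,v,z,c):
    K=np.array(c['K']);R=np.array(c['R']);t=np.array(c['t'])
    r=R.T@np.linalg.inv(K)@np.array([u,v,1.]); o=-R.T@t
    return o+r*(z-o[2])/r[2]
E
python3 - <<'E'
from h import *
print(get_obs())
for n in ['side','top']:
    p,d,c=snap(n,n+'0.png'); print(n,c['R'],c['t'],c['K'])
E
```

```text
pics
{'time': 0.0, 'qpos': array([ 1.17411521,  0.46946569, -0.04858802,  1.53371029,  0.02408431,
        1.14102664, -0.08228168]), 'dq': array([-0.00082927,  0.00055541, -0.00116798,  0.00098415, -0.00035647,
        0.00018675,  0.00015329]), 'joint_efforts': array([ 3.27914458e-04, -5.10307467e+01, -4.60504380e-02, -2.37706912e+01,
        1.08211514e-02,  7.59560731e-03,  1.16614294e-05]), 'tcp_pos': array([ 0.24249925, -0.62932726,  0.24723811]), 'tcp_rot': array([-3.13956875e+00,  6.51549379e-05,  3.67818769e-01]), 'force': array([ 0.31667772,  1.06056429, -0.49366273]), 'moment': array([-0.00817952,  0.01991027, -0.02723125]), 'grip_width': 0.08512221995815838}
side [[-0.72796985 -0.68547555 -0.01353377]
 [-0.39335948  0.43374966 -0.81063527]
 [ 0.56154093 -0.5847944  -0.58539499]] [0.36015806 0.36586187 0.46552553] [[364.39444144   0.         256.49738058]
 [  0.         364.39444144 191.08787128]
 [  0.           0.           1.        ]]
top [[-0.00484073 -0.99920459  0.03958226]
 [-0.984167   -0.00225284 -0.17722933]
 [ 0.17717753 -0.03981348 -0.98337328]] [-0.03288894  0.53964188  0.77582648] [[407.57124726   0.         255.76947257]
 [  0.         407.57124726 186.45728268]
 [  0.           0.           1.        ]]
```

View pics/side0.png

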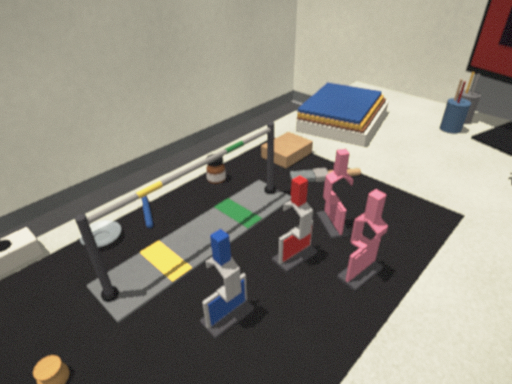

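View pics/top0.png

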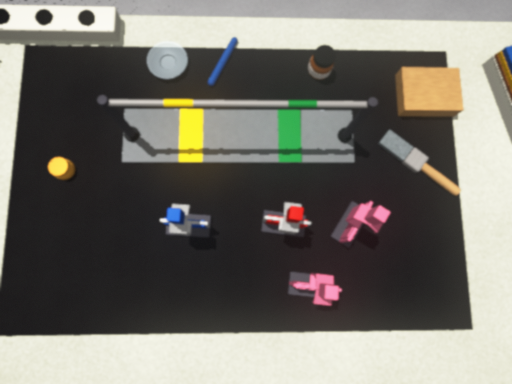

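The side view shows the red carrier (tile ~295,245, post ~300,190), the blue one (~225,290), two pink look-alikes (~340,190 and ~370,240), and the rail with yellow (~150,187) and green (~235,147) bands. The top view shows the red post at (295,213), the blue post at (175,215), the green band at (302,104) and the yellow band at (178,102).

```bash
cat >> h.py <<'E'
def mask(p,name):
    hsv=cv2.cvtColor(p,cv2.COLOR_RGB2HSV); H,S,V=[hsv[...,i].astype(int) for i in range(3)]
    m={'red':((H<6)|(H>174))&(S>190)&(V>90),'blue':(H>105)&(H<122)&(S>150)&(V>70),'green':(H>50)&(H<85)&(S>120)&(V>50),'yellow':(H>20)&(H<32)&(S>150)&(V>120)}[name]
    return m
E
python3 - <<'E'
from h import *
for n in ['side','top']:
    z=np.load(f'pics/{n}0.npz'); p,d=z['p'],z['d']; c=dict(K=z['K'],R=z['R'],t=z['t'])
    P=pts(d,c)
    for col in ['red','blue','green','yellow']:
        m=mask(p,col)
        k,l,st,ce=cv2.connectedComponentsWithStats(m.astype(np.uint8))
        for i in range(1,k):
            if st[i,4]<30: continue
            q=P[(l==i)&(d>0)]
            print(n,col,st[i],ce[i].round(1),'med',np.median(q,0).round(3),'lo',np.percentile(q,3,0).round(3),'hi',np.percentile(q,97,0).round(3))
E
```

```text
side blue [211 230  19  34 447] [220.3 246.2] med [0.458 0.113 0.186] lo [0.455 0.1   0.157] hi [0.473 0.119 0.202]
side blue [209 293  35  31 389] [222.7 306.9] med [0.463 0.124 0.04 ] lo [0.459 0.077 0.023] hi [0.465 0.144 0.072]
side green [228 142  14   9  32] [234.5 146.2] med [ 0.657 -0.107  0.194] lo [ 0.655 -0.126  0.193] hi [ 0.659 -0.088  0.197]
side green [217 199  43  28 490] [237.4 212.3] med [ 0.661 -0.108  0.009] lo [ 0.609 -0.128  0.007] hi [ 0.716 -0.089  0.011]
side yellow [140 184  21  12  44] [150.5 189.2] med [0.656 0.105 0.193] lo [0.653 0.086 0.192] hi [0.657 0.126 0.195]
side yellow [164 261  22  15  83] [175.2 268. ] med [0.625 0.104 0.009] lo [0.619 0.085 0.007] hi [0.632 0.126 0.011]
top red [288 207  16  15 187] [295.1 213.8] med [ 0.467 -0.091  0.201] lo [ 0.458 -0.103  0.179] hi [ 0.477 -0.081  0.203]
top blue [209  39  26  45 237] [220.6  63. ] med [0.823 0.043 0.015] lo [0.781 0.015 0.012] hi [0.876 0.065 0.018]
top blue [505  47   7  22  95] [508.9  55.1] med [ 0.818 -0.568  0.085] lo [ 0.794 -0.573  0.08 ] hi [ 0.832 -0.563  0.089]
top blue [166 207  18  16 221] [174.2 215.1] med [0.465 0.105 0.2  ] lo [0.456 0.095 0.004] hi [0.488 0.148 0.203]
top green [289 100  27   8 216] [302.  103.5] med [ 0.659 -0.108  0.195] lo [ 0.654 -0.131  0.191] hi [ 0.666 -0.086  0.198]
top green [ 278  109   23   54 1154] [289.2 135.3] med [ 0.659 -0.109  0.009] lo [ 0.605 -0.131  0.006] hi [ 0.718 -0.086  0.012]
top yellow [500  53  12  28  57] [505.5  66.5] med [ 0.798 -0.569  0.068] lo [ 0.77  -0.577  0.063] hi [ 0.828 -0.561  0.071]
top yellow [ 164   98   39   65 1522] [188.4 129.2] med [0.659 0.106 0.009] lo [0.603 0.082 0.002] hi [0.724 0.129 0.197]
top yellow [ 49 158  18  17 251] [ 57.7 166. ] med [0.584 0.369 0.034] lo [0.569 0.354 0.032] hi [0.599 0.386 0.037]
```

```bash
python3 - <<'E'
import cv2
a=cv2.imread('pics/top0.png')[180:310,140:400]; cv2.imwrite('pics/topc.png',cv2.resize(a,None,fx=3,fy=3,interpolation=cv2.INTER_CUBIC))
a=cv2.imread('pics/side0.png')[140:340,190:400]; cv2.imwrite('pics/sidec.png',cv2.resize(a,None,fx=3,fy=3,interpolation=cv2.INTER_CUBIC))
E
```

```text
(no output)
```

View pics/topc.png

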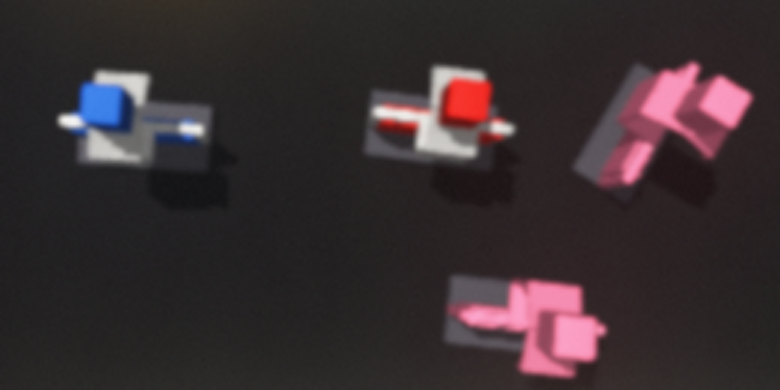

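View pics/sidec.png

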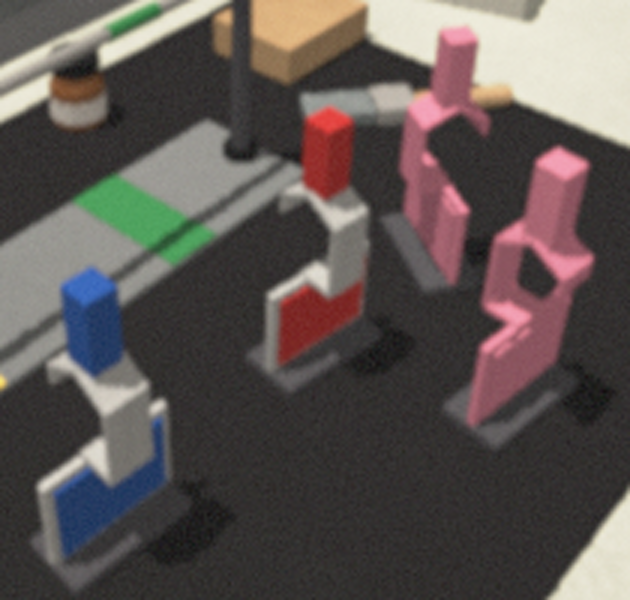

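```bash
python3 - <<'E'
from h import *
def load(n):
    z=np.load(f'pics/{n}.npz'); return z['p'],z['d'],dict(K=z['K'],R=z['R'],t=z['t'])
p,d,c=load('side0'); P=pts(d,c)
hsv=cv2.cvtColor(p,cv2.COLOR_RGB2HSV)
m=((hsv[...,0]<7)|(hsv[...,0]>172))&(hsv[...,1]>165)&(P[...,0]>.4)&(P[...,0]<.52)&(abs(P[...,1]+.1)<.07)
for lo,hi,nm in [(.02,.075,'tile'),(.15,.197,'post')]:
    q=P[m&(P[...,2]>lo)&(P[...,2]<hi)]
    mu=q.mean(0); u,s,v=np.linalg.svd(q-mu); n=v[2]; print(nm,len(q),mu.round(4),'n',n.round(3),'yaw',np.degrees(np.arctan2(n[1],n[0])).round(1),q.min(0).round(3),q.max(0).round(3))
p,d,c=load('top0'); P=pts(d,c); g=(d>0)
reg=g&(P[...,0]>.38)&(P[...,0]<.55)&(abs(P[...,1]+.1)<.075)
for lo,hi,nm in [(.075,.088,'platetop'),(.14,.155,'roof'),(.195,.21,'posttop'),(.004,.016,'foot')]:
    s=reg&(P[...,2]>lo)&(P[...,2]<hi); q=P[s]
    if len(q)<8: continue
    r=cv2.minAreaRect(q[:,:2].astype(np.float32)*1000); v=np.linalg.svd(q[:,:2]-q[:,:2].mean(0))[2][0]
    print(nm,len(q),r,'pca',np.degrees(np.arctan2(v[1],v[0])).round(1),q.mean(0).round(4))
# rail
s=g&(P[...,2]>.185)&(P[...,2]<.205)&(abs(P[...,0]-.66)<.03)
q=P[s]; a=np.polyfit(q[:,1],q[:,0],1); print('rail',a,q[:,1].min(),q[:,1].max(),np.percentile(q[:,2],90))
# by rays on z=.196
for col in ['green','yellow']:
    mm=(mask(p,col)&s); v,u=np.nonzero(mm); pp=np.array([ray(x,y,.194,c) for x,y in zip(u,v)])
    print(col,pp.mean(0).round(4),pp.min(0).round(4),pp.max(0).round(4))
    mm=mask(p,col)&(P[...,2]<.03)&(abs(P[...,0]-.66)<.08)&(abs(P[...,1])<.2); v,u=np.nonzero(mm); pp=np.array([ray(x,y,.009,c) for x,y in zip(u,v)])
    print(' strip',pp.mean(0).round(4),cv2.minAreaRect(pp[:,:2].astype(np.float32)*1000))
mm=mask(p,'red')&(P[...,2]>.193); v,u=np.nonzero(mm); pp=np.array([ray(x,y,.201,c) for x,y in zip(u,v)]);print('redtop',pp.mean(0),cv2.minAreaRect(pp[:,:2].astype(np.float32)*1000))
E
```

```text
tile 311 [ 0.4655 -0.0816  0.0435] n [ 0.991 -0.134  0.001] yaw -7.7 [ 0.459 -0.125  0.021] [ 0.47  -0.053  0.074]
post 272 [ 0.4647 -0.0846  0.176 ] n [-0.577  0.817  0.01 ] yaw 125.2 [ 0.457 -0.099  0.154] [ 0.48  -0.078  0.197]
platetop 139 ((459.2372741699219, -90.82959747314453), (89.84532165527344, 30.158695220947266), 81.44927978515625) pca -97.0 [ 0.4663 -0.0858  0.0801]
roof 117 ((470.05841064453125, -92.40766906738281), (29.551652908325195, 39.86667251586914), 82.45575714111328) pca -149.2 [ 0.4636 -0.0871  0.1442]
posttop 183 ((469.0209045410156, -92.36912536621094), (21.821609497070312, 21.930479049682617), 83.01187896728516) pca 145.7 [ 0.4688 -0.092   0.2007]
foot 477 ((465.7490234375, -100.56265258789062), (147.04380798339844, 166.4644317626953), 89.79651641845703) pca 73.3 [ 0.4648 -0.0839  0.0086]
rail [-0.00333709  0.65875176] -0.2372461821466542 0.23880317559384082 0.19792366838284117
green [ 0.6597 -0.1086  0.194 ] [ 0.6531 -0.1315  0.194 ] [ 0.6664 -0.0859  0.194 ]
 strip [ 0.6604 -0.1087  0.009 ] ((660.5145874023438, -108.88304901123047), (120.18109893798828, 47.532371520996094), 0.44146835803985596)
yellow [0.6591 0.1052 0.194 ] [0.6526 0.0808 0.194 ] [0.6658 0.1288 0.194 ]
 strip [0.6602 0.1052 0.009 ] ((661.1412353515625, 105.11590576171875), (123.95359802246094, 49.13127517700195), 1.0569117069244385)
redtop [ 0.46755098 -0.09180541  0.201     ] ((467.5372314453125, -91.40055847167969), (22.640939712524414, 20.484172821044922), 83.64340209960938)
```

```bash
cat >> h.py <<'E'
from scipy.spatial.transform import Rotation as Ro
def go(pos,rpy):
    o=get_obs(); R0=Ro.from_euler('xyz',o['tcp_rot']); R1=Ro.from_euler('xyz',rpy)
    print('t',round(o['time'],2),'at',o['tcp_pos'].round(4),o['tcp_rot'].round(4),'F',o['force'].round(2),'w',round(o['grip_width'],4))
    print('shift',R0.inv().apply(np.array(pos)-o['tcp_pos']).round(4),'turn',(R0.inv()*R1).as_rotvec().round(4))
E
python3 - <<'E'
from h import *
go([.468,-.092,.33],[np.pi,0,-.13])
z=np.load('pics/top0.npz');c=dict(K=z['K'],R=z['R'],t=z['t'])
Rm=np.array([[np.cos(.131),-np.sin(.131)],[np.sin(.131),np.cos(.131)]]) # world->carrier (yaw -.131)
for n,cx,cy in [('nearL',418,150),('nearR',478,157),('farL',432,67),('farR',485,72)]:
    w=ray(140+cx/3,180+cy/3,.147,c); print(n,w.round(4),(Rm@(w[:2]-[.468,-.092])).round(4))
E
```

```text
t 0.1 at [ 0.2425 -0.6294  0.2474] [-3.1398e+00  1.0000e-04  3.6790e-01] F [ 0.11 -0.22 -0.68] w 0.0852
shift [ 0.4036 -0.4205 -0.0819] turn [-0.0017  0.0005  0.4979]
nearL [ 0.4446 -0.0705  0.147 ] [-0.026   0.0183]
nearR [ 0.4405 -0.1056  0.147 ] [-0.0255 -0.017 ]
farL [ 0.4935 -0.0795  0.147 ] [0.0236 0.0157]
farR [ 0.4905 -0.1109  0.147 ] [ 0.0248 -0.0158]
```

Request:
drive_tool(
  series=[
    [[1,0,0,-0.06,0,0,0],[1,0.04,-0.042,-0.08,0,0,0.1],[1,0.08,-0.084,-0.08,0,0,0.2],[1,0.12,-0.126,-0.08,0,0,0.3],[1,0.16,-0.168,-0.08,0,0,0.4]],
  ],
)

```text
time: 0.72
tcp_pos: [0.3321, -0.4135, 0.3281]
tcp_rot: [-3.141, 0.0, -0.035]
force: [0.5, 0.1, 1.3]
grip_width: 0.0856
```

```bash
python3 - <<'E'
from h import *
go([.468,-.092,.33],[np.pi,0,-.13])
E
```

```text
t 0.72 at [ 0.3321 -0.4135  0.3281] [-3.1414e+00  1.0000e-04 -3.5500e-02] F [0.53 0.11 1.27] w 0.0856
shift [ 0.1244 -0.3261 -0.0019] turn [-0.0002  0.0001  0.0945]
```

Request:
drive_tool(
  series=[
    [[1,0.021,-0.055,0,0,0,0.03],[1,0.042,-0.11,0,0,0,0.06],[1,0.063,-0.165,0,0,0,0.094],[1,0.084,-0.22,0,0,0,0.094],[1,0.105,-0.275,0,0,0,0.094]],
  ],
)

```text
time: 1.35
tcp_pos: [0.4456, -0.1422, 0.3282]
tcp_rot: [3.141, -0.0, -0.126]
force: [1.2, 0.4, -0.1]
grip_width: 0.0851
```

```bash
python3 - <<'E'
from h import *
go([.468,-.092,.33],[np.pi,0,-.13])
E
```

```text
t 1.35 at [ 0.4456 -0.1422  0.3282] [ 3.1413e+00 -1.0000e-04 -1.2640e-01] F [ 1.2   0.37 -0.12] w 0.0851
shift [ 0.0159 -0.0527 -0.0018] turn [ 0.0003 -0.0001  0.0036]
```

Request:
drive_tool(
  series=[
    [[1,0.016,-0.052,0,0,0,0.003],[1,0.016,-0.052,0,0,0,0.003],[1,0.016,-0.052,0,0,0,0.003]],
  ],
)

```text
time: 1.72
tcp_pos: [0.4674, -0.0952, 0.3279]
tcp_rot: [3.141, 0.001, -0.13]
force: [-0.1, -0.3, 0.6]
grip_width: 0.0854
```

```bash
python3 - <<'E'
from h import *
go([.468,-.092,.18],[np.pi,0,-.13])
p,d,c=snap('wrist','w1.png'); P=pts(d,c); print(c['R'],c['t'])
m=mask(p,'red')&(d>0)&(abs(P[...,2]-.2)<.008); v,u=np.nonzero(m)
pp=np.array([ray(x,y,.201,c) for x,y in zip(u,v)]); print(len(pp),pp.mean(0).round(4),cv2.minAreaRect(pp[:,:2].astype(np.float32)*1000))
p,d,c=snap('top','t1.png')
E
```

```text
t 1.73 at [ 0.4674 -0.0952  0.3279] [ 3.141e+00  9.000e-04 -1.296e-01] F [-0.09 -0.31  0.56] w 0.0854
shift [ 0.0003 -0.0033  0.1479] turn [0.0006 0.0009 0.0004]
[[-1.28807789e-01 -9.91669420e-01  5.61430286e-04]
 [-9.37856765e-01  1.22001995e-01  3.24869513e-01]
 [-3.22231658e-01  4.13191825e-02 -9.45758682e-01]] [-0.03437422  0.38137935  0.60989836]
547 [ 0.4701 -0.0927  0.201 ] ((470.0155334472656, -92.6879653930664), (21.256393432617188, 23.024662017822266), 82.58780670166016)
```

View pics/w1.png

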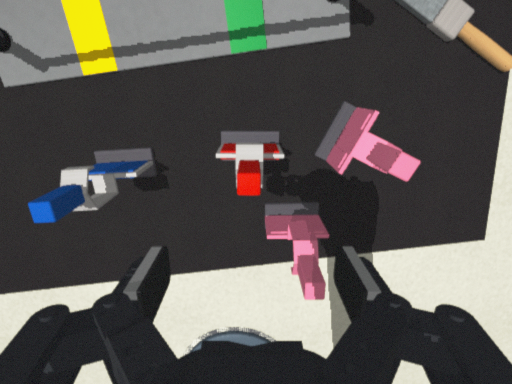

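The wrist view shows the red post at (249,178), square to the gripper. Pink carriers are at (375,150) and (305,250), clear of the fingers.

```bash
python3 - <<'E'
from h import *
try: print(nose_length())
except Exception as e: print(nose_length)
go([.469,-.0923,.18],[np.pi,0,-.132])
E
```

```text
0.017
t 1.82 at [ 0.4673 -0.0961  0.328 ] [ 3.1411e+00  6.0000e-04 -1.3200e-01] F [0.33 0.63 0.29] w 0.0851
shift [ 0.0013 -0.0041  0.148 ] turn [ 0.0005  0.0006 -0.    ]
```

Request:
drive_tool(
  series=[
    [[0.8,0.001,-0.004,0.05,0,0,0],[0.8,0.001,-0.004,0.1,0,0,0],[0.8,0.001,-0.004,0.135,0,0,0],[0.8,0.001,-0.004,0.148,0,0,0],[0.8,0.001,-0.004,0.148,0,0,0]],
  ],
)

```text
time: 2.45
tcp_pos: [0.4693, -0.0915, 0.1803]
tcp_rot: [3.141, 0.001, -0.131]
force: [-0.8, -0.4, 0.7]
grip_width: 0.0683
```

```bash
python3 - <<'E'
from h import *
go([.469,-.0923,.18],[np.pi,0,-.132])
p,d,c=snap('side','s2.png'); a=cv2.imread('pics/s2.png')[100:300,200:420]; cv2.imwrite('pics/s2c.png',cv2.resize(a,None,fx=2.7,fy=2.7))
E
```

```text
t 2.45 at [ 0.4693 -0.0915  0.1803] [ 3.1415e+00  6.0000e-04 -1.3070e-01] F [-0.82 -0.38  0.72] w 0.0683
shift [-0.0001  0.0009  0.0003] turn [0.0001 0.0006 0.0013]
```

View pics/s2c.png

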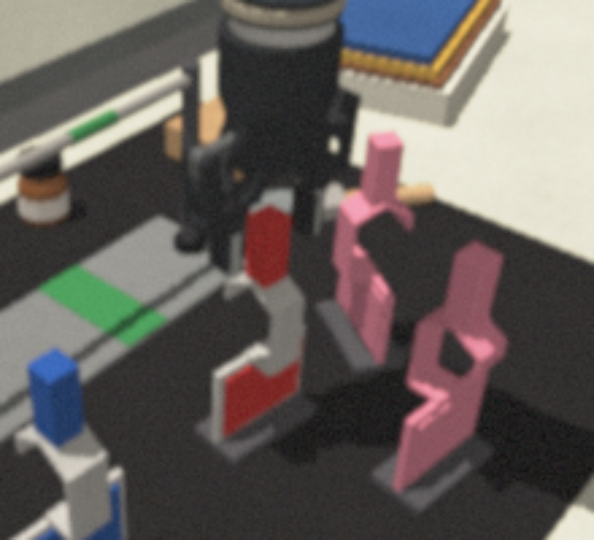

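The post (crop 268,245) stands between the open fingers and nothing is being touched, so I'll close.

Request:
drive_tool(
  series=[
    [[0.3,0,0,0,0,0,0],[0,0,0,0,0,0,0],[0,0,0,0,0,0,0],[0,0,0,0,0,0,0],[0,0,0,0,0,0,0]],
  ],
)

```text
time: 3.12
tcp_pos: [0.47, -0.0912, 0.1811]
tcp_rot: [3.141, -0.002, -0.129]
force: [-0.6, -1.2, 6.2]
grip_width: 0.0212
```

```bash
python3 - <<'E'
from h import *
go([.469,-.0923,.18],[np.pi,0,-.132])
E
```

```text
t 3.12 at [ 0.47   -0.0912  0.1811] [ 3.1409e+00 -1.7000e-03 -1.2950e-01] F [-0.57 -1.2   6.16] w 0.0212
shift [-0.0008  0.0013  0.0011] turn [ 0.0007 -0.0017  0.0025]
```

Request:
drive_tool(
  series=[
    [[0,0,0,-0.02,0,0,0],[0,0,0,-0.05,0,0,0],[0,0,0,-0.08,0,0,-0.04],[0,0,0,-0.1,0,0,-0.1],[0,0,0,-0.1,0,0,-0.13]],
  ],
)

```text
time: 3.75
tcp_pos: [0.4696, -0.0903, 0.2806]
tcp_rot: [3.142, -0.001, 0.002]
force: [0.0, 0.3, -3.4]
grip_width: 0.0212
```

Request:
drive_tool(
  series=[
    [[0,0,0,0,0,0,0],[0,0,0,0,0,0,0]],
  ],
)

```text
time: 4.0
tcp_pos: [0.4685, -0.0905, 0.2788]
tcp_rot: [-3.141, 0.003, 0.0]
force: [0.4, -0.2, -3.5]
grip_width: 0.0213
```

```bash
python3 - <<'E'
from h import *
go([.62,-.1085,.28],[np.pi,0,0])
for n in ['side','top']:
    p,d,c=snap(n,n+'3.png'); P=pts(d,c); hsv=cv2.cvtColor(p,cv2.COLOR_RGB2HSV)
    m=((hsv[...,0]<7)|(hsv[...,0]>172))&(hsv[...,1]>165)&(d>0)&(P[...,0]>.4)&(P[...,0]<.55)&(abs(P[...,1]+.1)<.07)&(P[...,2]>.1)
    for lo,hi in [(.1,.19),(.22,.32)]:
        q=P[m&(P[...,2]>lo)&(P[...,2]<hi)]
        if len(q)<30: continue
        mu=q.mean(0); n_=np.linalg.svd(q-mu)[2][2]; print(n,len(q),mu.round(4),n_.round(3),'yaw',np.degrees(np.arctan2(n_[1],n_[0])).round(2),q.min(0).round(3),q.max(0).round(3))
a=cv2.imread('pics/side3.png')[60:280,150:390]; cv2.imwrite('pics/s3c.png',cv2.resize(a,None,fx=2.7,fy=2.7))
E
```

```text
t 4.0 at [ 0.4685 -0.0905  0.2788] [-3.1409e+00  2.9000e-03  5.0000e-04] F [ 0.37 -0.24 -3.51] w 0.0213
shift [ 0.1515  0.018  -0.0016] turn [-0.0007  0.0029  0.0005]
side 377 [ 0.4625 -0.0816  0.142 ] [-1.     0.     0.005] yaw 179.98 [ 0.461 -0.125  0.119] [ 0.464 -0.051  0.173]
side 182 [ 0.4592 -0.088   0.2744] [-0.973  0.231  0.014] yaw 166.65 [ 0.456 -0.099  0.251] [ 0.476 -0.077  0.299]
top 50 [ 0.4624 -0.0644  0.1526] [-1.     0.002  0.018] yaw 179.88 [ 0.462 -0.076  0.127] [ 0.463 -0.053  0.175]
```

View pics/s3c.png

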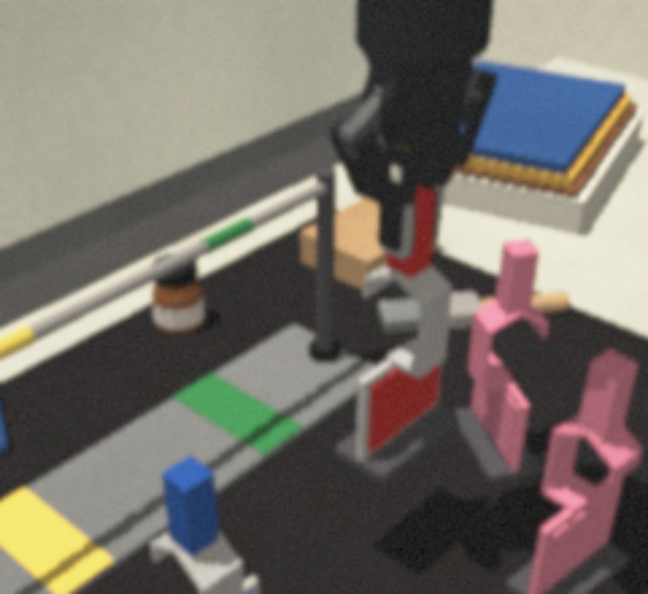

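View pics/top3.png

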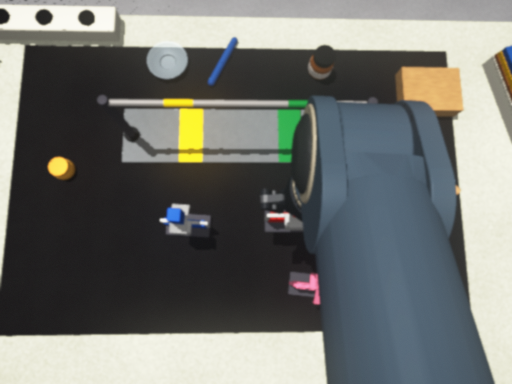

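Carrier is held upright and square to the rail: tile normal yaw 0°, tile from z .119 to .173. The blue carrier is unmoved at (175,215). Now I'll approach in front of the green band.

Request:
drive_tool(
  series=[
    [[0,0.035,0.01,0.005,0,0,0],[0,0.075,0.018,0.01,0,0,0],[0,0.11,0.018,0.01,0,0,0],[0,0.13,0.018,0.01,0,0,0],[0,0.13,0.018,0.01,0,0,0]],
  ],
)

```text
time: 4.72
tcp_pos: [0.6002, -0.1083, 0.2691]
tcp_rot: [-3.14, 0.001, 0.001]
force: [-1.4, 0.0, -3.7]
grip_width: 0.0214
```

```bash
python3 - <<'E'
from h import *
go([.6592,-.1085,.269],[np.pi,0,0])
p,d,c=snap('side','s4.png')
P=pts(d,c); hsv=cv2.cvtColor(p,cv2.COLOR_RGB2HSV)
m=((hsv[...,0]<7)|(hsv[...,0]>172))&(hsv[...,1]>165)&(d>0)&(P[...,0]>.4)&(P[...,0]<.7)&(P[...,2]>.1)&(P[...,2]<.19)&(abs(P[...,1]+.1)<.1)
q=P[m];print(q.mean(0),q.min(0),q.max(0))
a=cv2.imread('pics/s4.png')[60:280,130:370]; cv2.imwrite('pics/s4c.png',cv2.resize(a,None,fx=2.7,fy=2.7))
E
```

```text
t 4.72 at [ 0.6002 -0.1083  0.2691] [-3.1405e+00  1.1000e-03  1.1000e-03] F [-1.39  0.04 -3.75] w 0.0214
shift [0.059  0.0003 0.    ] turn [-0.0011  0.0011  0.0011]
[ 0.59275221 -0.101461    0.13279316] [ 0.59056367 -0.14119966  0.10945528] [ 0.59503337 -0.06944472  0.16193944]
```

View pics/s4c.png

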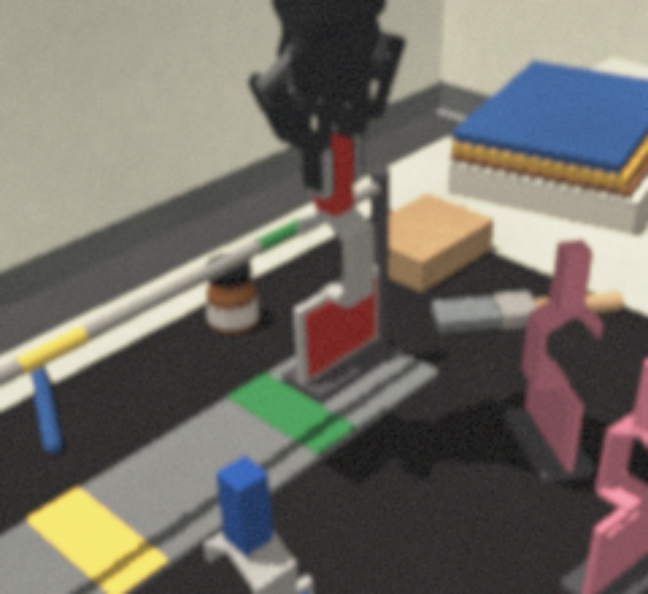

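The carrier is in front of the rail just short of the green band, with the plate top (~.17) below the rail and the lip above it. Moving in.

Request:
drive_tool(
  series=[
    [[0,0.02,0,0,0,0,0],[0,0.04,0,0,0,0,0],[0,0.055,0,0,0,0,0],[0,0.059,0,0,0,0,0],[0,0.059,0,0,0,0,0]],
  ],
)

```text
time: 5.4
tcp_pos: [0.6578, -0.1085, 0.2701]
tcp_rot: [3.142, 0.001, 0.001]
force: [-1.2, 0.0, -4.5]
grip_width: 0.0214
```

```bash
python3 - <<'E'
from h import *
go([.6592,-.1085,.232],[np.pi,0,0])
p,d,c=snap('side','s5.png')
a=cv2.imread('pics/s5.png')[60:240,170:370]; cv2.imwrite('pics/s5c.png',cv2.resize(a,None,fx=3,fy=3))
E
```

```text
t 5.4 at [ 0.6578 -0.1085  0.2701] [3.1415e+00 1.1000e-03 8.0000e-04] F [-1.15  0.03 -4.54] w 0.0214
shift [ 0.0014 -0.      0.0381] turn [0.0001 0.0011 0.0008]
```

View pics/s5c.png

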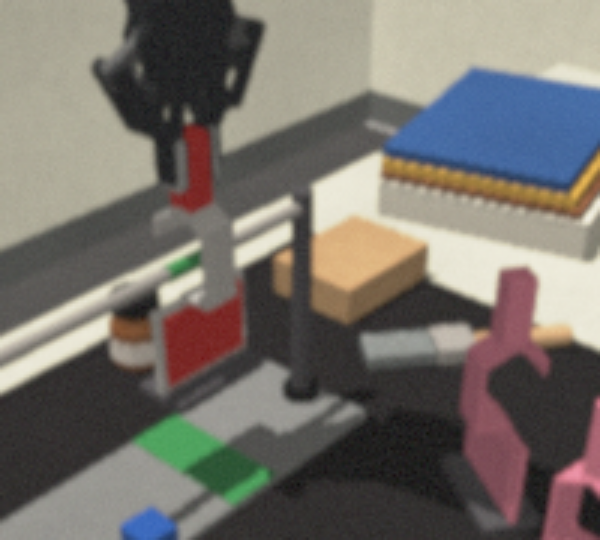

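Side crop: the lip (175,220) is past and over the rail, and the stem is on the near side. Lowering now.

Request:
drive_tool(
  series=[
    [[0,0.001,0,0.012,0,0,0],[0,0.001,0,0.024,0,0,0],[0,0.001,0,0.032,0,0,0],[0,0.001,0,0.035,0,0,0],[0,0.001,0,0.035,0,0,0]],
  ],
)

```text
time: 6.08
tcp_pos: [0.6593, -0.1085, 0.2351]
tcp_rot: [-3.142, 0.0, 0.001]
force: [-0.4, 0.6, -4.0]
grip_width: 0.0213
```

Request:
drive_tool(
  series=[
    [[0,0,0,0.001,0,0,0],[0,0,0,0.002,0,0,0],[0,0,0,0.002,0,0,0]],
  ],
)

```text
time: 6.45
tcp_pos: [0.6594, -0.1085, 0.2334]
tcp_rot: [3.142, -0.0, 0.001]
force: [0.1, -0.5, -3.2]
grip_width: 0.0212
```

Request:
drive_tool(
  series=[
    [[0,0,0,0.001,0,0,0],[0,0,0,0.001,0,0,0]],
  ],
)

```text
time: 6.7
tcp_pos: [0.6597, -0.1085, 0.2327]
tcp_rot: [3.141, -0.001, 0.001]
force: [-0.4, 0.1, -3.0]
grip_width: 0.0216
```

Request:
drive_tool(
  series=[
    [[0,0,0,0.001,0,0,0],[0,0,0,0.001,0,0,0]],
  ],
)

```text
time: 6.95
tcp_pos: [0.6601, -0.1086, 0.2324]
tcp_rot: [3.141, -0.002, 0.001]
force: [0.8, -0.4, 2.2]
grip_width: 0.0211
```

```bash
python3 - <<'E'
from h import *
go([.6592,-.1085,.232],[np.pi,0,0])
p,d,c=snap('side','s6.png')
P=pts(d,c); hsv=cv2.cvtColor(p,cv2.COLOR_RGB2HSV)
m=((hsv[...,0]<7)|(hsv[...,0]>172))&(hsv[...,1]>165)&(d>0)&(P[...,0]>.6)&(P[...,0]<.7)&(P[...,2]>.05)&(P[...,2]<.16)&(abs(P[...,1]+.1)<.1)
q=P[m];print(q.mean(0),q.min(0),q.max(0))
a=cv2.imread('pics/s6.png')[80:240,170:350]; cv2.imwrite('pics/s6c.png',cv2.resize(a,None,fx=3.3,fy=3.3))
E
```

```text
t 6.95 at [ 0.6601 -0.1086  0.2324] [ 3.1413e+00 -2.4000e-03  8.0000e-04] F [ 0.83 -0.38  2.15] w 0.0211
shift [-0.0009 -0.0001  0.0004] turn [ 0.0003 -0.0024  0.0008]
[ 0.65298722 -0.10211808  0.09518118] [ 0.64917192 -0.14206826  0.07160855] [ 0.65521187 -0.07060406  0.12315975]
```

View pics/s6c.png

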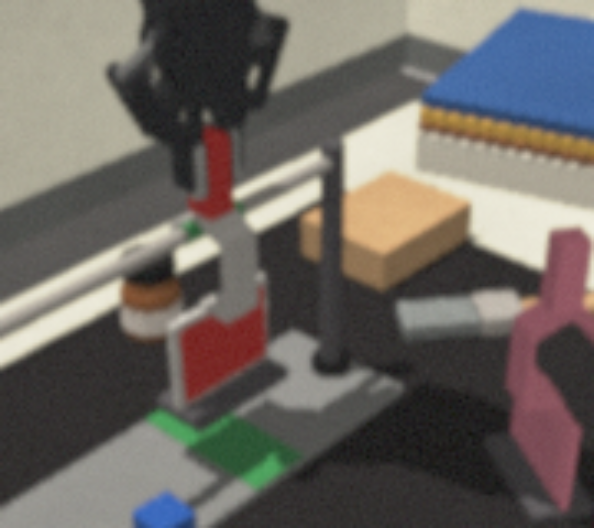

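Seated: the vertical force went from -3.5 to +2 N, and green shows on both sides of the hook. Now sliding toward yellow with light contact.

Request:
drive_tool(
  series=[
    [[0,0,-0.01,-0.0005,0,0,0],[0,0,-0.03,-0.0005,0,0,0],[0,0,-0.05,-0.0005,0,0,0],[0,0,-0.07,-0.0005,0,0,0],[0,0,-0.09,-0.0005,0,0,0]],
  ],
)

```text
time: 7.62
tcp_pos: [0.6599, -0.0175, 0.2324]
tcp_rot: [3.141, -0.002, 0.001]
force: [4.2, -3.9, 2.2]
grip_width: 0.0215
```

Request:
drive_tool(
  series=[
    [[0,0,-0.02,0,0,0,0],[0,0,-0.04,0,0,0,0],[0,0,-0.06,0,0,0,0],[0,0,-0.08,0,0,0,0],[0,0,-0.1,0,0,0,0]],
  ],
)

```text
time: 8.25
tcp_pos: [0.6597, 0.082, 0.2324]
tcp_rot: [3.14, -0.002, 0.001]
force: [4.0, -3.8, 3.5]
grip_width: 0.0214
```

Request:
drive_tool(
  series=[
    [[0,0,-0.01,0,0,0,0],[0,0,-0.02,0,0,0,0],[0,0,-0.023,0,0,0,0],[0,0,-0.023,0,0,0,0]],
  ],
)

```text
time: 8.75
tcp_pos: [0.6597, 0.1049, 0.2324]
tcp_rot: [3.141, -0.002, 0.001]
force: [4.1, -2.4, 2.7]
grip_width: 0.021
```

```bash
python3 - <<'E'
from h import *
go([.659,.1055,.232],[np.pi,0,0])
for n in ['side','top','wrist']:
    p,d,c=snap(n,n+'7.png')
a=cv2.imread('pics/side7.png')[100:290,80:280]; cv2.imwrite('pics/s7c.png',cv2.resize(a,None,fx=3,fy=3))
a=cv2.imread('pics/top7.png')[80:180,100:300]; cv2.imwrite('pics/t7c.png',cv2.resize(a,None,fx=4,fy=4))
E
```

```text
t 8.75 at [0.6597 0.1049 0.2324] [ 3.1411e+00 -1.7000e-03  1.1000e-03] F [ 4.06 -2.36  2.73] w 0.021
shift [-0.0007 -0.0006  0.0004] turn [ 0.0005 -0.0017  0.0011]
```

View pics/s7c.png

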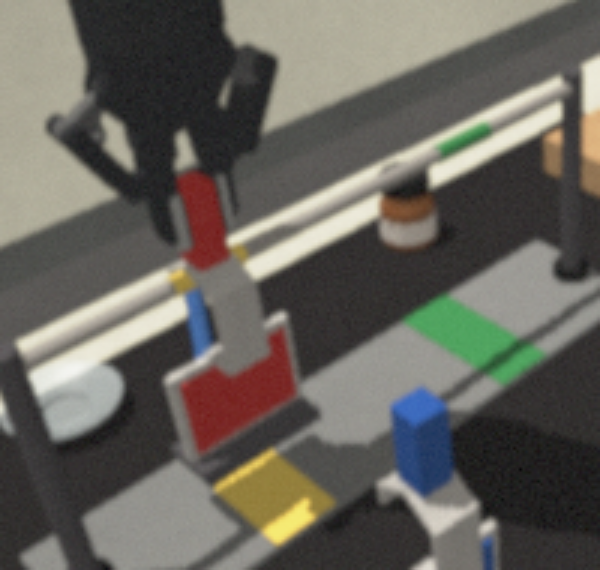

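View pics/t7c.png

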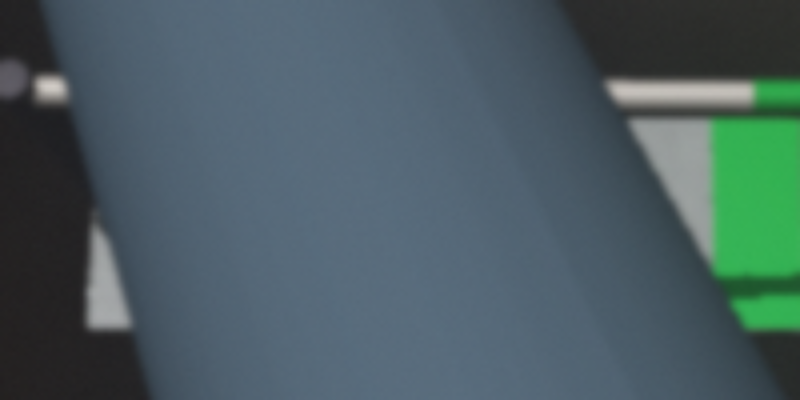

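View pics/wrist7.png

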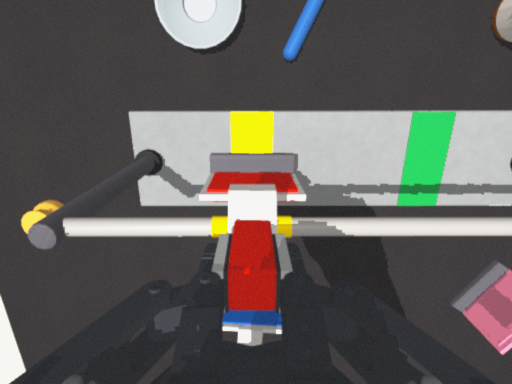

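Wrist view: yellow shows at cols ~211–228 and ~277–292, with the roof between them, so it is nearly centred. I'll measure that more closely.

```bash
python3 - <<'E'
from h import *
z=np.load('pics/wrist7.npz');p=z['p'];c=dict(K=z['K'],R=z['R'],t=z['t'])
m=mask(p,'yellow'); 
for r in range(218,236,2): u=np.nonzero(m[r,195:310])[0]+195; print(r,u.min() if len(u) else '',u.max() if len(u) else '', u[np.nonzero(np.diff(u)>5)[0]] if len(u) else '', u[np.nonzero(np.diff(u)>5)[0]+1] if len(u) else '')
r=226
for u in (211.5,228,276.5,292.5): print(u,ray(u,r,.194,c).round(4))
# roof edges at z: grey row
hsv=cv2.cvtColor(p,cv2.COLOR_RGB2HSV)
for r in (195,205,212): 
    w=np.nonzero((hsv[r,215:300,1]<50)&(hsv[r,215:300,2]>150))[0]+215; print(r,w.min(),w.max(),ray(w.min()-.5,r,.2,c).round(4),ray(w.max()+.5,r,.2,c).round(4))
p,d=np.load('pics/side7.npz')['p'],None
E
```

```text
218 212 291 [226] [278]
220 212 291 [226] [278]
222 212 291 [226] [278]
224 212 291 [226] [278]
226 212 291 [226] [277]
228 212 291 [226] [277]
230 212 291 [226] [277]
232 212 291 [226] [277]
234 212 291 [219] [285]
211.5 [0.6623 0.13   0.194 ]
228 [0.6623 0.1197 0.194 ]
276.5 [0.6624 0.0894 0.194 ]
292.5 [0.6624 0.0794 0.194 ]
195 215 299 [0.6851 0.1265 0.2   ] [0.6851 0.0772 0.2   ]
205 215 276 [0.6788 0.1267 0.2   ] [0.6789 0.0904 0.2   ]
212 228 276 [0.6744 0.1192 0.2   ] [0.6744 0.0902 0.2   ]
```

Band centre and hook centre agree within about 1 mm (both y ≈ .1047 in the wrist view). I'll relieve the side load, then release.

Request:
drive_tool(
  series=[
    [[0,-0.001,0,0,0,0,0],[0,-0.001,0,0,0,0,0]],
  ],
)

```text
time: 9.15
tcp_pos: [0.6595, 0.1048, 0.2323]
tcp_rot: [-3.141, -0.004, 0.001]
force: [6.5, -2.5, 2.2]
grip_width: 0.0211
```

Request:
drive_tool(
  series=[
    [[0.3,0,0,0,0,0,0],[0.45,0,0,0,0,0,0],[0.7,0,0,0,0,0,0],[0.7,0,0,0,0,0,0],[0.7,0,0,0,0,0,0]],
  ],
)

```text
time: 9.78
tcp_pos: [0.6581, 0.1046, 0.2317]
tcp_rot: [-3.142, 0.0, 0.001]
force: [0.3, 0.2, -0.0]
grip_width: 0.0599
```

```bash
python3 - <<'E'
from h import *
go([.659,.1055,.31],[np.pi,0,0])
p,d,c=snap('wrist','w8.png')
E
```

```text
t 9.78 at [0.6581 0.1046 0.2317] [-3.1415e+00  4.0000e-04  8.0000e-04] F [ 0.34  0.22 -0.  ] w 0.0599
shift [ 0.0009 -0.0009 -0.0783] turn [-0.0001  0.0004  0.0008]
```

View pics/w8.png

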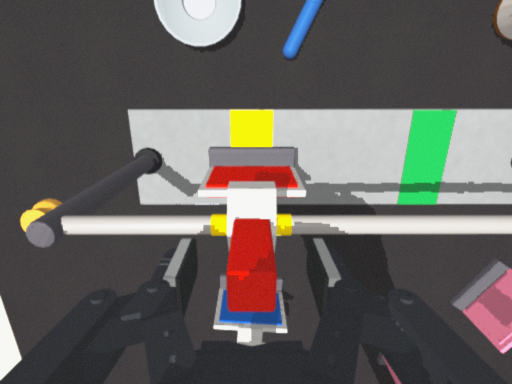

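Released: the post (252,265) is clear of both pads, and the hook is still centred on yellow. Retreating straight up.

Request:
drive_tool(
  series=[
    [[0.7,0,0,-0.02,0,0,0],[0.7,0,0,-0.06,0,0,0],[0.7,0,0,-0.11,0,0,0],[0.7,0,-0.04,-0.13,0,0,0],[0.7,0,-0.09,-0.13,0,0,0]],
  ],
)

```text
time: 10.45
tcp_pos: [0.6596, 0.1943, 0.3668]
tcp_rot: [-3.14, -0.007, -0.003]
force: [-0.2, 0.8, -0.2]
grip_width: 0.0599
```

Request:
drive_tool(
  series=[
    [[0.7,-0.05,-0.03,0,0,0,0],[0.7,-0.08,-0.06,0,0,0,0],[0.7,-0.08,-0.06,0,0,0,0],[0.7,-0.08,-0.06,0,0,0,0]],
  ],
)

```text
time: 10.95
tcp_pos: [0.5787, 0.2539, 0.3631]
tcp_rot: [3.141, -0.002, 0.0]
force: [-0.4, 0.2, 1.0]
grip_width: 0.0599
```

```bash
python3 - <<'E'
from h import *
go([.659,.1055,.31],[np.pi,0,0])
for n in ['side','top','wrist']:
    p,d,c=snap(n,n+'9.png')
    if n=='side':
        P=pts(d,c); hsv=cv2.cvtColor(p,cv2.COLOR_RGB2HSV)
        m=((hsv[...,0]<7)|(hsv[...,0]>172))&(hsv[...,1]>165)&(d>0)&(P[...,0]>.6)&(P[...,0]<.7)&(P[...,2]>.05)&(P[...,2]<.16)&(abs(P[...,1]-.1)<.1)
        q=P[m];nn=np.linalg.svd(q-q.mean(0))[2][2];print('tile',q.mean(0).round(4),nn.round(3),q.min(0).round(3),q.max(0).round(3))
        m=mask(p,'blue')&(d>0)&(P[...,0]<.55);q=P[m&(P[...,2]>.15)];print('bluepost',np.median(q,0).round(3))
        q=P[m&(P[...,2]<.1)];print('bluetile',np.median(q,0).round(3))
a=cv2.imread('pics/side9.png')[100:330,80:330]; cv2.imwrite('pics/s9c.png',cv2.resize(a,None,fx=2.5,fy=2.5))
a=cv2.imread('pics/top9.png')[80:240,100:300]; cv2.imwrite('pics/t9c.png',cv2.resize(a,None,fx=3.5,fy=3.5))
E
```

```text
t 10.95 at [0.5787 0.2539 0.3631] [ 3.1415e+00 -2.2000e-03  1.0000e-04] F [-0.37  0.23  1.01] w 0.0599
shift [0.0802 0.1484 0.0533] turn [ 0.0001 -0.0022  0.0001]
tile [0.6604 0.1103 0.0949] [0.998 0.002 0.069] [0.656 0.07  0.072] [0.664 0.143 0.126]
bluepost [0.458 0.113 0.185]
bluetile [0.463 0.123 0.04 ]
```

View pics/s9c.png

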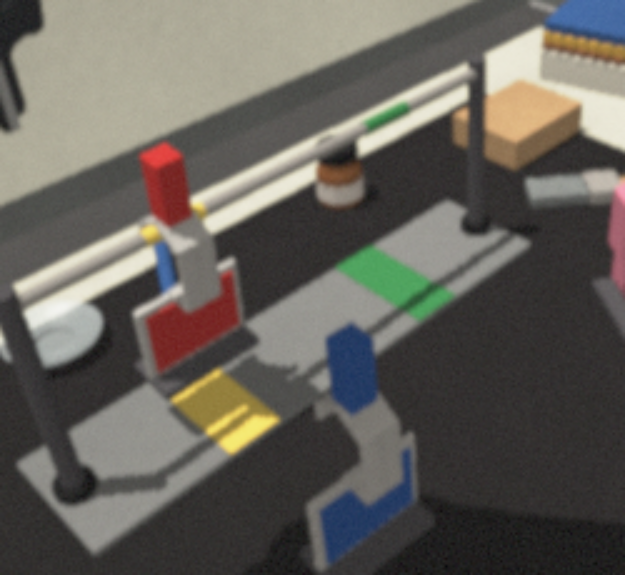

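View pics/t9c.png

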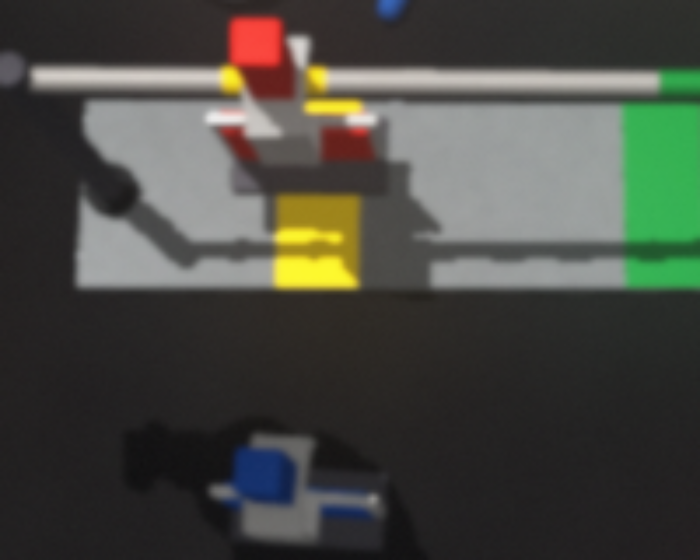

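View pics/wrist9.png

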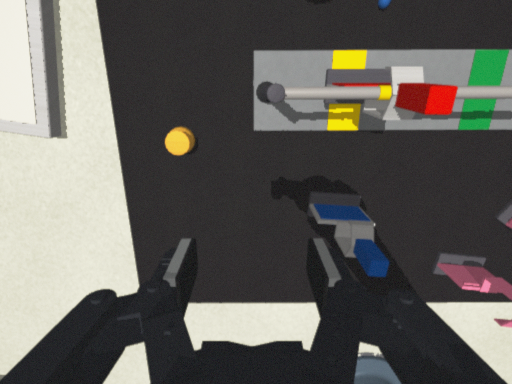

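It hangs on yellow, and the tile shows a ~4° tilt (hanging or swinging). I'll wait a moment and re-measure.

Request:
drive_tool(
  series=[
    [[0.7,0,0,0,0,0,0],[0.7,0,0,0,0,0,0],[0.7,0,0,0,0,0,0],[0.7,0,0,0,0,0,0],[0.7,0,0,0,0,0,0]],
  ],
)

```text
time: 11.72
tcp_pos: [0.5781, 0.2544, 0.3618]
tcp_rot: [3.142, -0.0, 0.001]
force: [0.7, 0.3, -0.4]
grip_width: 0.06
```

```bash
python3 - <<'E'
from h import *
for k in range(4):
    p,d,c=snap('side',f'sA{k}.png'); P=pts(d,c); hsv=cv2.cvtColor(p,cv2.COLOR_RGB2HSV)
    m=((hsv[...,0]<7)|(hsv[...,0]>172))&(hsv[...,1]>165)&(d>0)&(P[...,0]>.6)&(P[...,0]<.7)&(P[...,2]>.05)&(P[...,2]<.16)&(abs(P[...,1]-.1)<.1)
    q=P[m];nn=np.linalg.svd(q-q.mean(0))[2][2];print('tile',q.mean(0).round(4),nn.round(3))
p,d,c=snap('top','tA.png'); m=mask(p,'yellow'); P=pts(d,c); m&=(P[...,2]>.17)
for r in range(100,106):
    u=np.nonzero(m[r,150:210])[0]+150
    if len(u): print(r,u, [ray(x,r,.194,c)[1].round(4) for x in (u.min()-.5,u.max()+.5)])
# hook strip edge near rail, roof z~.2 : grey pixels heights
q=P[(d>0)&(P[...,2]>.195)&(P[...,2]<.208)&(abs(P[...,1]-.105)<.04)&(abs(P[...,0]-.66)<.04)]
print(len(q),q[:,1].min(),q[:,1].max())
print(get_obs()['force'],get_obs()['time'])
E
```

```text
tile [0.6591 0.1103 0.0951] [-0.998  0.001 -0.061]
tile [0.659  0.1097 0.0951] [0.999 0.001 0.054]
tile [0.6588 0.1101 0.095 ] [0.999 0.    0.053]
tile [0.6586 0.11   0.095 ] [ 0.998 -0.002  0.055]
100 [164 165 166 167 188 189 190 191 192] [np.float64(0.1296), np.float64(0.0802)]
101 [164 165 166 167 168 188 189 190 191] [np.float64(0.1295), np.float64(0.0819)]
102 [164 165 166 167 168 188 189 190 191] [np.float64(0.1294), np.float64(0.0819)]
103 [164 165 166 167 168 188 189 190 191 192] [np.float64(0.1294), np.float64(0.0801)]
104 [164 165 166 167 168 188 189 190 191 192] [np.float64(0.1293), np.float64(0.0801)]
105 [164 165 166 167 168 188 189 190 191 192] [np.float64(0.1293), np.float64(0.08)]
183 0.06534350573882933 0.14359325837505493
[ 0.03131991  0.02278545 -0.13504588] 11.975
```

Request:
drive_tool(
  series=[
    [[0.7,0,0,0,0,0,0],[0.7,0,0,0,0,0,0],[0.7,0,0,0,0,0,0],[0.7,0,0,0,0,0,0],[0.7,0,0,0,0,0,0]],
  ],
)

```text
time: 12.6
tcp_pos: [0.5781, 0.2544, 0.3618]
tcp_rot: [3.142, 0.0, 0.001]
force: [-0.0, 0.1, -0.3]
grip_width: 0.0597
```

Request:
drive_tool(
  series=[
    [[0.7,0,0,0,0,0,0],[0.7,0,0,0,0,0,0],[0.7,0,0,0,0,0,0],[0.7,0,0,0,0,0,0],[0.7,0,0,0,0,0,0]],
  ],
)

```text
time: 13.22
tcp_pos: [0.5781, 0.2544, 0.3618]
tcp_rot: [3.142, -0.0, 0.001]
force: [-1.0, 0.7, -0.8]
grip_width: 0.0596
```

```bash
python3 - <<'E'
from h import *
for k in range(3):
    p,d,c=snap('side',f'sB{k}.png'); P=pts(d,c); hsv=cv2.cvtColor(p,cv2.COLOR_RGB2HSV)
    m=((hsv[...,0]<7)|(hsv[...,0]>172))&(hsv[...,1]>165)&(d>0)&(P[...,0]>.6)&(P[...,0]<.7)&(P[...,2]>.05)&(P[...,2]<.16)&(abs(P[...,1]-.1)<.1)
    q=P[m];nn=np.linalg.svd(q-q.mean(0))[2][2];print('tile',q.mean(0).round(4),nn.round(3))
print(get_obs()['time'])
E
```

```text
tile [0.658  0.1099 0.0951] [0.999 0.001 0.051]
tile [0.6579 0.11   0.0954] [0.999 0.003 0.046]
tile [0.6579 0.1097 0.0952] [0.999 0.001 0.044]
13.375
```

It has settled at a tilt of about 2.5–3° with y steady, so I'm handing in.

```bash
python3 -c "
from bench import close_job; print(close_job())"
```

```text
the job is handed in; nothing more can be done
None
```

The red carrier is hanging on the rail centred on the yellow band. I gripped it by its post, hooked it over the rail at the green band, slid it along while hooked, let go and backed the gripper off. The job was handed in at about 13.4 s.

**Last checks:**
- **Centring:** just before I let go, the wrist view put the hook centre and the band centre at the same place, to about 1 mm. After I let go, the top view showed about 4–5 pixels of yellow on each side.
- **Contact:** the gripper was well clear of everything, and the wrist force was about zero.
- **Blue carrier:** it measured at its starting position to within 1 mm. The two pink look-alikes were left alone.

**Not perfect:** after release the carrier tilted about 4° on the rail. The tilt was still easing slowly, at about 2.5–3°, when I handed in. Its position along the rail stayed steady.

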